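# Line up the bench supplies by height

## Task

Put the four bench supplies (tin, plaster plug, capped pot, jar) back on the wooden stand in order of height, one on each rubber pad, upright and centred on its pad. The lowest goes on the pad next to the short steel post, and they rise along the row to the tallest next to the tall steel post.

Things in the scene. Friction and masses are not known exactly. Their poses are not given: they have to be found in the camera images.
- tin: Low round cream tin with a press lid and a square dark label: the lowest of the four supplies, 27 mm high; tin 62 mm across, lid 65 mm across from 16 mm up, thin label corners to 70 mm. Loose, upright on the bench. Origin: centre of its underside; z up along its axis.
- plug: White plaster plug, a plain stubby cylinder with a rounded top, 41 mm high, 48 mm across, second lowest. Loose, upright on the bench. Origin: centre of its underside; z up along its axis.
- pot: Small white round pot with a black cap, 66 mm high, 38 mm across (the cap, from 44 mm up, 35 mm across), third lowest. Loose, upright on the bench. Origin: centre of its underside; z up along its axis.
- jar: Brown glass jar with a light brown cap, 92 mm high, tallest of the four; body 45 mm across up to 60 mm, shoulder to 74 mm, cap 37 mm across from 74 mm up. Loose, upright on the bench. Origin: centre of its underside; z up along its axis.
- pad_1: One of four identical dark round rubber pads, 64 mm across, 3 mm thick, in a straight row 76 mm apart (pad_1 to pad_4 in sequence) on a pale wooden board (86 x 376 mm, 12 mm thick) fixed to the bench. Fixed. Origin: centre of its underside, 12 mm above the bench; its top is 15 mm above the bench. z up, y along the row. The posts tell which end is which.
- pad_2: One of four identical dark round rubber pads, 64 mm across, 3 mm thick, in a straight row 76 mm apart (pad_1 to pad_4 in sequence) on a pale wooden board (86 x 376 mm, 12 mm thick) fixed to the bench. Fixed. Origin: centre of its underside, 12 mm above the bench; its top is 15 mm above the bench. z up, y along the row. The posts tell which end is which.
- pad_3: One of four identical dark round rubber pads, 64 mm across, 3 mm thick, in a straight row 76 mm apart (pad_1 to pad_4 in sequence) on a pale wooden board (86 x 376 mm, 12 mm thick) fixed to the bench. Fixed. Origin: centre of its underside, 12 mm above the bench; its top is 15 mm above the bench. z up, y along the row. The posts tell which end is which.
- pad_4: One of four identical dark round rubber pads, 64 mm across, 3 mm thick, in a straight row 76 mm apart (pad_1 to pad_4 in sequence) on a pale wooden board (86 x 376 mm, 12 mm thick) fixed to the bench. Fixed. Origin: centre of its underside, 12 mm above the bench; its top is 15 mm above the bench. z up, y along the row. The posts tell which end is which.
- tall_post: Slim tall dark steel post, 55 mm high, stem 12 mm across on a 20 mm foot, standing on the centre line of the board at one end, 56 mm beyond the centre of the end pad. It may be at either end of the row. Fixed. Origin: centre of its underside, 12 mm above the bench. It marks the end where the tallest supply goes.
- short_post: Short dark steel post like a broad flat button, 12 mm high, 28 mm across, standing on the centre line of the board at one end, 56 mm beyond the centre of the end pad. It may be at either end of the row. Fixed. Origin: centre of its underside, 12 mm above the bench. It marks the end where the lowest supply goes.
Not all that is in view belongs to the job. What is shaped like the jar but blue is not meant.

How it is judged (in metres and radians):
At the end, for the whole second after the job is handed in: From the short post to the tall post, the pads carry tin, plug, pot, jar; each stands upright (within 0.12 rad) on its pad, its centre within 14 mm of the pad's centre seen from above, its underside 11 to 20 mm above the bench; all are released and at rest (((horizontal distance between tall_post and pad_1 below 0.1 m and horizontal distance between tin and pad_4 below 0.014 m and horizontal distance between plug and pad_3 below 0.014 m and horizontal distance between pot and pad_2 below 0.014 m and horizontal distance between jar and pad_1 below 0.014 m) or (horizontal distance between tall_post and pad_4 below 0.1 m and horizontal distance between tin and pad_1 below 0.014 m and horizontal distance between plug and pad_2 below 0.014 m and horizontal distance between pot and pad_3 below 0.014 m and horizontal distance between jar and pad_4 below 0.014 m)) and height (world z) of tin between 0.011 and 0.02 m and angle between each of tin, plug, pot, jar's own z axis and vertical below 0.12 rad and linear speed of each of tin, plug, pot, jar below 0.02 m/s and contact force between each of tin, plug, pot, jar and the fingers below 0.05 N and height (world z) of plug between 0.011 and 0.02 m and height (world z) of pot between 0.011 and 0.02 m and height (world z) of jar between 0.011 and 0.02 m); the robot touches nothing.
It also fails if it takes over 102 s, if anything falls off the work surface, if the arm or the gripper's body presses on something with over 40 N, if the wrist force passes 120 N, or if a joint passes its speed limit or range.

## Robot

A 6-joint arm with a two-finger parallel gripper is mounted at the origin on a cart in front of the work surface, level with it; the furniture and walls round the work are solid. World frame = base frame: x ahead of the robot, y to its left, z up, the work surface at z = 0. Lengths are in m, angles in degrees, forces in N, time in s.
With the tool pointing down it reaches from about 0.3 to 0.85 m from the base axis. Payload 4.2 kg.
Tool frame: the origin (TCP) lies at the very end of the fingers, on their centre line; the grasp point (between the pads) lies 19 mm behind it (env.hold_point_z is the z of the grasp point in the tool frame, in m); z points along the fingers, x is the direction in which the jaws open and shut, and the axes are right-handed (so a half turn about z gives the same grasp; the last joint's range is limited). The gripper opens to 91 mm and grips with 3 to 60 N. Pads are 32 mm wide; open, the fingers measure 118 mm over their backs; the gripper's body (76 mm by 178 mm) begins 60 mm behind the grasp point.
Start: joints at [66.979, 18.312, 89.639, -0, 72.044, -1.146], TCP at [0.214, 0.534, 0.214] pointing down, gripper open.
Joint ranges: [-177.97, 177.97], [-48.28, 115.42], [12.27, 149.76], [-77.06, 257.06], [2.81, 150.46], [-146.56, 146.56]. Speed limits (degrees/s): [147.25, 147.25, 180, 180, 180, 180].

## Interface

Orientations are given as a 3x3 rotation matrix whose columns are the frame's x, y, z axes.
In Python, from bench import env, grab_frame gives the robot as it stands.
- The arm moves only by the shell command python3 -m crank 'ROWS'. ROWS is JSON, a list of rows, each an object of numbers: "jaw": the finger opening in mm, from 0 to 91.2; "dx", "dy", "dz": the shift along the tool's x, y, z normalised to -1 to 1, where 1 is 0.6 m; "roll": the turn about the tool's z normalised to -1 to 1, where 1 is 360 degrees. A call has 1 to 10 rows; each row shifts and turns the commanded pose from where the row before left it, along the tool's axes as they then stand; what a row does not reach is not made up. A row lasts 1/12 s, in which the tool goes at most 41.7 mm and 7.16 degrees, less where a joint would pass 70% of its speed; a pose out of reach is approached as far as the arm can. A call with a number of a shift or a turn outside -1 to 1 is refused whole. A call with a gripper value outside its range is refused whole. The fingers move at their own pace and stop on an object; the grip force is fixed at half the most. Time passes only in rows, so rows that do not move let the fingers close. It gives the time, the measured TCP pose, the force and the opening at its end, in the units of the state.
- env.get_state(): the state, without advancing time (a new reading comes with each control period).
- grab_frame(name): name is "scene" or "side" or "wrist"; returns a dict with "image" (420x560x3 uint8, red, green, blue), "fx", "fy", "cx", "cy" (pixels), "eye" and "orientation" of the camera in the world. Camera axes: x right, y down, z forward; pixel columns grow to the right and rows downward; lengths in m; the calibration is good to about 2 mm. A picture is of the moment at which its call begins. There is no depth.
- env.finish_job(): hands the job in, once; it reports no verdict.
The state is a dict: "t": time; "joint_pos": joint angles; "joint_vel": joint speeds; "effort": joint torques, N m; "ee_pos": TCP position; "ee_rot": TCP orientation; "ft_force": force on the tool from outside, world axes, zero at the start; "moment": the same for the moment, N m; "opening": opening from 0.0 (shut) to 1.0 (fully open).
Only numpy, scipy, OpenCV 4.12 (cv2) and the standard library are available. Lean on these libraries where they do the work, as an engineer would, in place of code of your own. Each camera call takes 0.05 s, during which the arm holds its last target. There are 200 camera calls.

## Working session

There is one attempt and no reset: what is moved stays moved. The work goes in short steps, Python scripts to look and compute and a shell command to move; the robot and the scene stay as the last step left them, time stands still between calls to the robot, and variables do not carry over. Pictures are saved under pics/ and viewed, about 12 in all and at most 16, crops included, and the job is handed in when it is done.

```bash
ls; mkdir -p pics; python3 - <<'E'
from bench import env, grab_frame
import cv2,numpy as np
for n in ["scene","side","wrist"]:
    f=grab_frame(n); cv2.imwrite(f"pics/{n}0.png",f["image"][:,:,::-1])
    print(n,f["fx"],f["cx"],f["cy"],np.round(f["eye"],3),np.round(f["orientation"],3).tolist())
s=env.get_state();print(s["t"],s["ee_pos"],np.round(s["ee_rot"],3).tolist(),s["opening"],env.hold_point_z)
E
```

```text
pics
scene 385.0937283141704 277.6614096528112 209.25544939077756 [ 0.217 -0.388  0.827] [[0.876, -0.386, 0.29], [-0.483, -0.688, 0.542], [-0.009, -0.614, -0.789]]
side 415.8972479191959 284.0235008598996 209.07146627528567 [ 0.299 -0.245  0.883] [[0.883, -0.418, 0.215], [-0.47, -0.779, 0.415], [-0.006, -0.468, -0.884]]
wrist 349.8737790335614 278.17698532761074 212.7868823146583 [0.14  0.562 0.382] [[0.374, 0.889, 0.264], [0.928, -0.358, -0.107], [-0.001, 0.285, -0.959]]
0.15 [0.21408319 0.53327019 0.21334017] [[0.373, 0.928, -0.001], [0.928, -0.373, -0.001], [-0.001, -0.0, -1.0]] 1.0006746228774988 -0.0188
```

View pics/scene0.png

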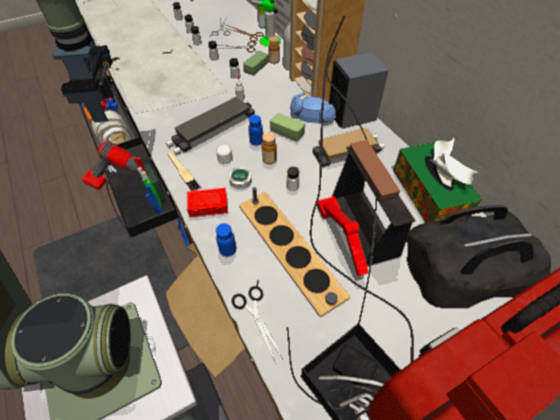

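View pics/side0.png

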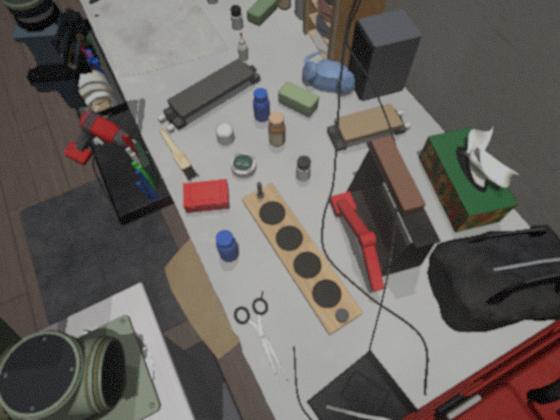

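The side view shows the tall post at (260,188), pads at (272,212), (289,238), (307,264) and (326,293), and the short post at (342,316). The tin is at (243,162), the plug at (224,130), the pot at (304,165) and the jar at (277,128). Blue decoys stand at (261,104) and (227,246).

```bash
cat > h.py <<'E'
from bench import env, grab_frame
import cv2,numpy as np
def ray(f,u,v,z):
    d=np.asarray(f["orientation"])@np.array([(u-f["cx"])/f["fx"],(v-f["cy"])/f["fy"],1]); e=np.asarray(f["eye"])
    return (e+d*(z-e[2])/d[2])[:2]
def proj(f,p):
    c=np.asarray(f["orientation"]).T@(np.asarray(p)-f["eye"]); return c[:2]/c[2]*f["fx"]+[f["cx"],f["cy"]]
def tool(p,s=None):
    "world xyz target of TCP -> normalised dx,dy,dz, total"
    s=s or env.get_state(); return np.asarray(s["ee_rot"]).T@(np.asarray(p)-s["ee_pos"])/0.6
E
python3 - <<'E'
from h import *
from itertools import combinations
S={"scene":dict(post=(254,191,.067),p1=(265,215,.015),p2=(281,236,.015),p3=(298,257,.015),p4=(317,281,.015),short=(331,298,.024),tin=(240,176,.027),plug=(224,150,.041),pot=(293,172,.066),jar=(269,138,.092)),
"side":dict(post=(260,184,.067),p1=(272,212,.015),p2=(289,238,.015),p3=(307,264,.015),p4=(326,293,.015),short=(342,315,.024),tin=(243,161,.027),plug=(224,127,.041),pot=(304,160,.066),jar=(277,118,.092))}
for n in S:
    f=grab_frame(n); print(n,"base",proj(f,[0,0,0]),"tcp",proj(f,[.214,.533,.213]))
    for k,(u,v,z) in S[n].items(): print(k,np.round(ray(f,u,v,z),3))
    im=f["image"][80:350,150:430]; cv2.imwrite(f"pics/{n}_c.png",cv2.resize(im,None,fx=2.2,fy=2.2,interpolation=cv2.INTER_CUBIC)[:,:,::-1])
E
```

```text
scene base [ 99.64278423 365.54230164] tcp [104.588379  109.1070787]
post [0.472 0.216]
p1 [0.477 0.169]
p2 [0.482 0.09 ]
p3 [0.488 0.016]
p4 [ 0.493 -0.061]
short [ 0.495 -0.116]
tin [0.476 0.317]
plug [0.475 0.422]
pot [0.595 0.226]
jar [0.589 0.352]
side base [ 94.07383002 385.72686371] tcp [81.61781266 90.02488525]
post [0.48  0.222]
p1 [0.482 0.17 ]
p2 [0.485 0.092]
p3 [0.49  0.018]
p4 [ 0.494 -0.058]
short [ 0.497 -0.115]
tin [0.481 0.325]
plug [0.48  0.433]
pot [0.601 0.233]
jar [0.594 0.356]
```

View pics/side_c.png

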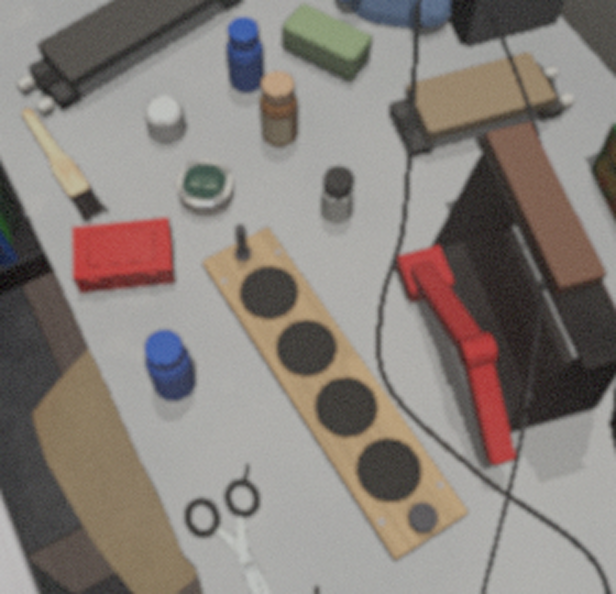

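View pics/wrist0.png

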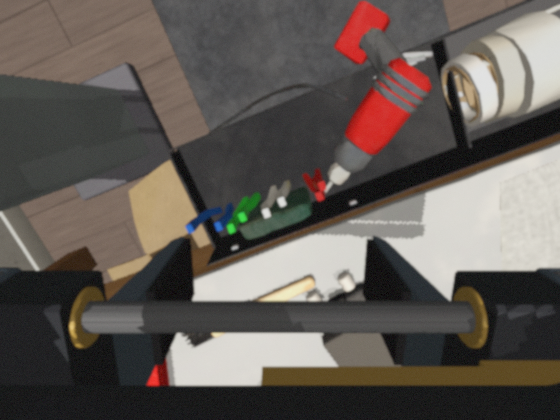

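Side crop: the tin, with its green label, is at crop (205,185), the plug at (165,118), the pot at (338,195), the jar at (279,108), the tall post at (241,243) and the short post at (423,518). The wrist view only shows the far side of the drawers. Next I'll refine these positions with masks.

```bash
cat > seg.py <<'E'
from h import *
def blob(im,mask,u,v,r):
    m=np.zeros(mask.shape,np.uint8); m[v-r:v+r,u-r:u+r]=mask[v-r:v+r,u-r:u+r]
    n,l,st,c=cv2.connectedComponentsWithStats(m)
    if n<2: return None
    i=1+np.argmax(st[1:,4]); return c[i],st[i]
E
python3 - <<'E'
from seg import *
C={"scene":dict(p1=(265,215,.015),p2=(281,236,.015),p3=(298,257,.015),p4=(317,281,.015),short=(331,298,.024),tin=(240,178,.025),plug=(224,153,.021),pot=(293,172,.058),jar=(269,140,.083)),
"side":dict(p1=(272,212,.015),p2=(289,238,.015),p3=(307,264,.015),p4=(326,293,.015),short=(342,315,.024),tin=(243,162,.025),plug=(224,132,.021),pot=(304,161,.058),jar=(277,120,.083))}
tiles=[]
for n in C:
    f=grab_frame(n); im=f["image"]; hsv=cv2.cvtColor(im,cv2.COLOR_RGB2HSV); H,S,V=cv2.split(hsv)
    for k,(u,v,z) in C[n].items():
        dark=(V<90).astype(np.uint8)
        m={"p":dark,"s":(V<105).astype(np.uint8),"t":((H>60)&(H<100)&(S>60)&(V<150)).astype(np.uint8),"j":((H<25)&(S>60)).astype(np.uint8)}.get(k[0])
        if k=="plug": m=(V>205).astype(np.uint8)
        if k=="pot": m=(V<85).astype(np.uint8)
        r=16 if k!="short" else 9
        b=blob(im,m,u,v,r)
        print(n,k,b and (np.round(b[0],1),b[1].tolist(),np.round(ray(f,*b[0],z),4)))
        if k in("tin","plug","pot","jar"): tiles.append(cv2.resize(np.hstack([im[v-18:v+18,u-18:u+18],np.repeat(m[v-18:v+18,u-18:u+18,None]*255,3,2)]),None,fx=5,fy=5,interpolation=0)[:,:,::-1])
    for (u,v,z) in {"scene":[(405,225,.1),(318,203,.05)],"side":[(372,150,.15),(333,200,.05)]}[n]: print("dev",ray(f,u,v,z))
    for (u,v) in {"scene":[(256,122)],"side":[(262,95)]}[n]: print("blue",ray(f,u,v,.09))
t=np.vstack([np.hstack(tiles[:4]),np.hstack(tiles[4:])]); cv2.imwrite("pics/seg.png",cv2.resize(t,(800,200)))
E
```

```text
scene p1 (array([265.7, 215. ]), [255, 207, 22, 18, 316], array([0.4788, 0.1678]))
scene p2 (array([281.2, 235. ]), [270, 226, 23, 19, 355], array([0.4835, 0.0922]))
scene p3 (array([297.9, 256.8]), [286, 247, 25, 21, 411], array([0.4879, 0.0163]))
scene p4 (array([316.2, 280.5]), [304, 269, 25, 24, 463], array([ 0.4925, -0.0594]))
scene short (array([331. , 298.5]), [326, 293, 11, 12, 106], array([ 0.4944, -0.1168]))
scene tin (array([239.4, 174.7]), [232, 170, 16, 11, 129], array([0.4775, 0.3247]))
scene plug (array([223.8, 151.6]), [208, 137, 32, 32, 734], array([0.4784, 0.4369]))
scene pot (array([292.8, 172.8]), [288, 167, 11, 12, 109], array([0.5969, 0.23  ]))
scene jar (array([268.6, 144.2]), [262, 132, 15, 24, 304], array([0.5807, 0.3388]))
dev [ 0.71898184 -0.07343372]
dev [0.60386877 0.11213104]
blue [0.58990057 0.43460918]
side p1 (array([271.8, 212.6]), [260, 202, 25, 22, 426], array([0.4805, 0.1686]))
side p2 (array([288.9, 237.8]), [277, 227, 25, 23, 470], array([0.4851, 0.0925]))
side p3 (array([306.9, 264.6]), [294, 252, 27, 26, 522], array([0.4895, 0.017 ]))
side p4 (array([326.3, 293.3]), [313, 280, 28, 27, 588], array([ 0.4943, -0.0587]))
side short (array([341.6, 315.4]), [336, 310, 12, 12, 114], array([ 0.4961, -0.1154]))
side tin (array([239. , 157.7]), [237, 157, 5, 2, 6], array([0.477, 0.34 ]))
side plug None
side pot (array([303.5, 163. ]), [298, 157, 12, 13, 131], array([0.599 , 0.2306]))
side jar (array([276.2, 124.2]), [269, 113, 16, 23, 302], array([0.587 , 0.3471]))
dev [0.71190521 0.13709356]
dev [0.61163009 0.11437742]
blue [0.5961924  0.44179363]
```

View pics/seg.png

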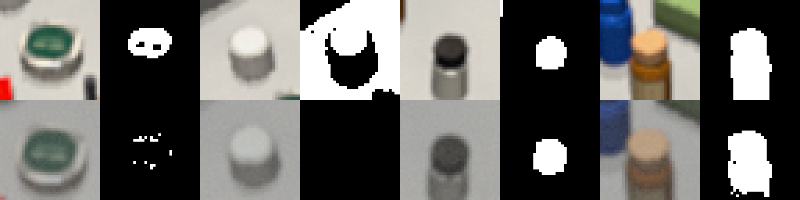

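The pads agree between the two views within 2 mm and are spaced 75.9 mm. Now I'll move above the supplies, jaws along world x, for a near look.

```bash
python3 -m crank '[{"jaw":91,"dx":-0.021,"dy":0.0652,"dz":-0.006},{"jaw":91,"dx":-0.021,"dy":0.0652,"dz":-0.006},{"jaw":91,"dx":-0.021,"dy":0.0652,"dz":-0.006},{"jaw":91,"dx":-0.021,"dy":0.0652,"dz":-0.006},{"jaw":91,"dx":-0.021,"dy":0.0652,"dz":-0.006},{"jaw":91,"dx":-0.021,"dy":0.0652,"dz":-0.006},{"jaw":91,"dx":-0.021,"dy":0.0652,"dz":-0.006},{"jaw":91,"dx":-0.021,"dy":0.0652,"dz":-0.006},{"jaw":91,"dx":-0.021,"dy":0.0652,"dz":-0.006},{"jaw":91,"dx":-0.021,"dy":0.0652,"dz":-0.006}]' && python3 -m crank '[{"jaw":91,"roll":0.0189},{"jaw":91,"roll":0.0189},{"jaw":91,"roll":0.0189},{"jaw":91,"roll":0.0189},{"jaw":91,"roll":0.0189},{"jaw":91,"roll":0.0189},{"jaw":91,"roll":0.0189},{"jaw":91,"roll":0.0189},{"jaw":91,"roll":0.0189},{"jaw":91,"roll":0.0189}]'
python3 - <<'E'
from h import *
s=env.get_state();print(s["t"],s["ee_pos"],np.round(s["ee_rot"],3).tolist(),np.round(s["joint_pos"],1))
f=grab_frame("wrist"); cv2.imwrite("pics/w1.png",f["image"][:,:,::-1])
for k,p in dict(jar=(.59,.354,.09),pot=(.598,.23,.066),tin=(.478,.323,.027),plug=(.478,.43,.041)).items(): print(k,proj(f,p))
E
```

```text
0.35 [0.21419521 0.53351454 0.21375739] [[0.373, 0.928, -0.0], [0.928, -0.373, -0.0], [-0.0, -0.0, -1.0]] [67.  18.3 89.7  0.  72.  -1.1]
jar [257.69284082 537.26861762]
pot [174.20594842 544.27999512]
tin [205.01629805 431.34474953]
plug [281.35399737 416.0180687 ]invalid input at $[0]: expected keys jaw, dx, dy, dz, roll
```

View pics/w1.png

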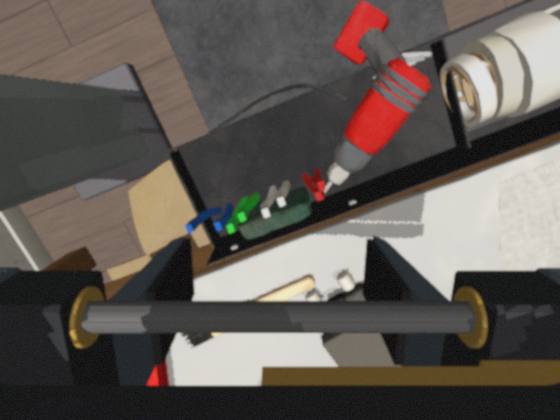

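The call was refused because every row needs all the keys, so this view matches the first wrist picture. I'll resend with complete rows.

```bash
python3 -m crank '[{"jaw":91,"dx":-0.021,"dy":0.0652,"dz":-0.006,"roll":0},{"jaw":91,"dx":-0.021,"dy":0.0652,"dz":-0.006,"roll":0},{"jaw":91,"dx":-0.021,"dy":0.0652,"dz":-0.006,"roll":0},{"jaw":91,"dx":-0.021,"dy":0.0652,"dz":-0.006,"roll":0},{"jaw":91,"dx":-0.021,"dy":0.0652,"dz":-0.006,"roll":0},{"jaw":91,"dx":-0.021,"dy":0.0652,"dz":-0.006,"roll":0},{"jaw":91,"dx":-0.021,"dy":0.0652,"dz":-0.006,"roll":0},{"jaw":91,"dx":-0.021,"dy":0.0652,"dz":-0.006,"roll":0},{"jaw":91,"dx":-0.021,"dy":0.0652,"dz":-0.006,"roll":0},{"jaw":91,"dx":-0.021,"dy":0.0652,"dz":-0.006,"roll":0}]' && python3 -m crank '[{"jaw":91,"dx":0,"dy":0,"dz":0,"roll":0.0189},{"jaw":91,"dx":0,"dy":0,"dz":0,"roll":0.0189},{"jaw":91,"dx":0,"dy":0,"dz":0,"roll":0.0189},{"jaw":91,"dx":0,"dy":0,"dz":0,"roll":0.0189},{"jaw":91,"dx":0,"dy":0,"dz":0,"roll":0.0189},{"jaw":91,"dx":0,"dy":0,"dz":0,"roll":0.0189},{"jaw":91,"dx":0,"dy":0,"dz":0,"roll":0.0189},{"jaw":91,"dx":0,"dy":0,"dz":0,"roll":0.0189},{"jaw":91,"dx":0,"dy":0,"dz":0,"roll":0.0189},{"jaw":91,"dx":0,"dy":0,"dz":0,"roll":0.0189}]'
python3 - <<'E'
from h import *
s=env.get_state();print(s["t"],s["ee_pos"],np.round(s["ee_rot"],3).tolist(),np.round(s["joint_pos"],1))
f=grab_frame("wrist"); cv2.imwrite("pics/w2.png",f["image"][:,:,::-1])
for k,p in dict(jar=(.59,.354,.09),pot=(.598,.23,.066),tin=(.478,.323,.027),plug=(.478,.43,.041)).items(): print(k,proj(f,p))
E
```

```text
t: 1.23
ee_pos: [0.5316, 0.2693, 0.2503]
ee_rot: [[0.373, 0.928, 0.0], [0.928, -0.373, 0.0], [0.001, 0.0, -1.0]]
ft_force: [0.5, 0.5, -0.6]
opening: 0.997
t: 2.07
ee_pos: [0.5303, 0.2709, 0.2499]
ee_rot: [[1.0, -0.004, -0.0], [-0.004, -1.0, 0.0], [-0.0, -0.0, -1.0]]
ft_force: [-0.4, 0.1, -0.2]
opening: 0.998
2.0667 [0.53031492 0.27089792 0.24991705] [[1.0, -0.004, -0.0], [-0.004, -1.0, 0.0], [-0.0, -0.0, -1.0]] [26.  19.1 83.3  0.  77.6 26.2]
jar [343.26971368 104.00500574]
pot [341.25612449 226.23259082]
tin [229.46056396 135.07638803]
plug [222.58610071  23.53511621]
```

View pics/w2.png

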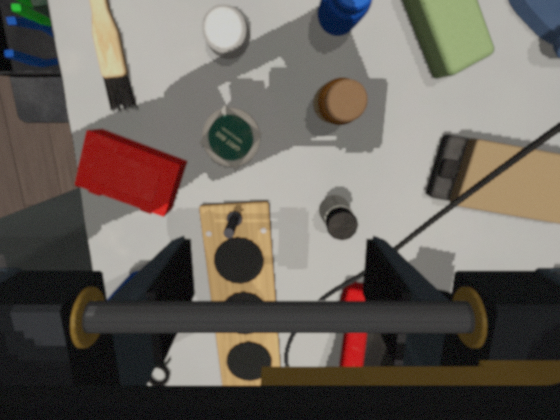

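The wrist view shows the jar cap at (342,101), pot cap at (342,223), tin at (230,136), plug at (227,28) and pad_1 at (239,260). I'll mask these to get centres.

```bash
python3 - <<'E'
from seg import *
f=grab_frame("wrist"); im=f["image"]; H,S,V=cv2.split(cv2.cvtColor(im,cv2.COLOR_RGB2HSV))
for k,u,v,r,z,m in [("jar",342,101,35,.085,(H<25)&(S>70)),("pot",342,223,20,.066,V<65),("tin",230,136,30,.027,(H>55)&(H<100)&(S>70)),("plug",228,27,27,.037,V>215),("pad1",239,260,30,.015,V<60)]:
    b=blob(im,m.astype(np.uint8),u,v,r); print(k,np.round(b[0],1),b[1].tolist(),np.round(ray(f,*b[0],z),4),np.round(ray(f,u,v,z),4))
cv2.imwrite("pics/w2c.png",cv2.resize(im[:250,180:390],None,fx=2.4,fy=2.4,interpolation=2)[:,:,::-1])
for n in["scene","side"]:
    g=grab_frame(n)
    P={"scene":[(269,135.7,.092),(223.6,148.7,.041),(239.4,174.7,.027)],"side":[(276.3,115.3,.092),(223.6,127.7,.041),(243,160.5,.027)]}[n]
    print(n,[np.round(ray(g,*p),3).tolist() for p in P])
E
```

```text
jar [339.7 100.3] [314, 77, 53, 47, 1911] [0.5879 0.3571] [0.59   0.3565]
pot [342.2 221.3] [327, 207, 29, 31, 486] [0.5987 0.2354] [0.5986 0.2334]
tin [230.  136.9] [209, 116, 43, 44, 1172] [0.4788 0.3212] [0.4788 0.3222]Traceback (most recent call last):
  File "<stdin>", line 4, in <module>
TypeError: 'NoneType' object is not subscriptable
```

```bash
python3 -m crank '[{"jaw":91,"dx":0.0327,"dy":-0.0473,"dz":0,"roll":0},{"jaw":91,"dx":0.0327,"dy":-0.0473,"dz":0,"roll":0},{"jaw":91,"dx":0.0327,"dy":-0.0473,"dz":0,"roll":0},{"jaw":91,"dx":0,"dy":0,"dz":0.06,"roll":0},{"jaw":91,"dx":0,"dy":0,"dz":0.06,"roll":0},{"jaw":91,"dx":0,"dy":0,"dz":0.04,"roll":0},{"jaw":91,"dx":0,"dy":0,"dz":0,"roll":0}]'
python3 - <<'E'
from h import *
f=grab_frame("wrist"); im=f["image"]; V=im.max(2); print(V[20:34,215:240:5])
cv2.imwrite("pics/w3.png",im[:,:,::-1])
E
```

```text
t: 2.75
ee_pos: [0.5858, 0.3544, 0.1472]
ee_rot: [[1.0, 0.005, -0.011], [0.005, -1.0, -0.006], [-0.011, 0.006, -1.0]]
ft_force: [-0.7, -0.2, -1.2]
opening: 1.003
[[191 188 189 189 189]
 [190 190 189 188 189]
 [191 190 188 189 189]
 [190 189 189 189 188]
 [191 188 189 189 190]
 [190 190 190 189 188]
 [191 190 190 188 190]
 [191 190 188 189 189]
 [190 190 190 191 189]
 [190 190 188 190 189]
 [190 189 190 188 191]
 [189 190 190 189 189]
 [188 189 189 190 191]
 [190 190 190 190 189]]
```

View pics/w3.png

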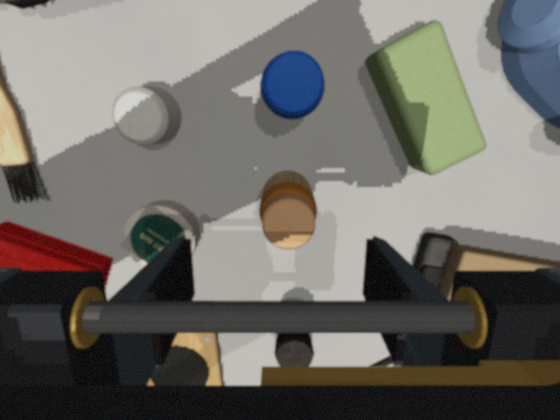

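Between the fingers the jar cap is at (289,228), centred near column 280. The plug is at (140,113). I'll descend and grip.

```bash
python3 - <<'E'
from h import *
f=grab_frame("wrist"); print(f["eye"],ray(f,289,225,.092),"plug",ray(f,136,109,.041),ray(f,141,114,.025),"tin",ray(f,158,238,.027))
s=env.get_state();print(s["ee_pos"],s["joint_pos"])
E
python3 -m crank '[{"jaw":91,"dx":0,"dy":0,"dz":0.06,"roll":0},{"jaw":91,"dx":0,"dy":0,"dz":0.06,"roll":0},{"jaw":91,"dx":0,"dy":0,"dz":0.05,"roll":0},{"jaw":91,"dx":0,"dy":0,"dz":0.03,"roll":0},{"jaw":91,"dx":0,"dy":0,"dz":0,"roll":0},{"jaw":91,"dx":0,"dy":0,"dz":0,"roll":0}]' && python3 -m crank '[{"jaw":35,"dx":0,"dy":0,"dz":0,"roll":0},{"jaw":35,"dx":0,"dy":0,"dz":0,"roll":0},{"jaw":35,"dx":0,"dy":0,"dz":0,"roll":0},{"jaw":35,"dx":0,"dy":0,"dz":0,"roll":0},{"jaw":35,"dx":0,"dy":0,"dz":0,"roll":0},{"jaw":35,"dx":0,"dy":0,"dz":0,"roll":0},{"jaw":35,"dx":0,"dy":0,"dz":0,"roll":0},{"jaw":35,"dx":0,"dy":0,"dz":0,"roll":0}]'
```

```text
[0.58850586 0.43463475 0.31975637] [0.59513182 0.35779411] plug [0.47848495 0.43372056] [0.47579433 0.42978424] tin [0.48005815 0.32312097]
[0.58904154 0.35614249 0.15377265] [3.01978648e+01 3.07389444e+01 7.82509102e+01 5.59075517e-03
 7.10699193e+01 3.00077092e+01]
t: 3.35
ee_pos: [0.5903, 0.3568, 0.0359]
ee_rot: [[1.0, 0.002, 0.002], [0.002, -1.0, 0.002], [0.002, -0.002, -1.0]]
ft_force: [0.6, 0.0, -0.7]
opening: 1.002
t: 4.02
ee_pos: [0.5897, 0.3563, 0.0343]
ee_rot: [[1.0, 0.002, 0.001], [0.002, -1.0, 0.0], [0.001, -0.0, -1.0]]
ft_force: [1.2, 0.0, 0.2]
opening: 0.476
```

```bash
python3 -m crank '[{"jaw":35,"dx":0,"dy":0,"dz":-0.03,"roll":0},{"jaw":35,"dx":0,"dy":0,"dz":-0.06,"roll":0},{"jaw":35,"dx":0,"dy":0,"dz":-0.06,"roll":0},{"jaw":35,"dx":0,"dy":0,"dz":-0.05,"roll":0},{"jaw":35,"dx":0,"dy":0,"dz":0,"roll":0}]' && python3 -m crank '[{"jaw":35,"dx":-0.0229,"dy":0.0392,"dz":0,"roll":0},{"jaw":35,"dx":-0.0229,"dy":0.0392,"dz":0,"roll":0},{"jaw":35,"dx":-0.0229,"dy":0.0392,"dz":0,"roll":0},{"jaw":35,"dx":-0.0229,"dy":0.0392,"dz":0,"roll":0},{"jaw":35,"dx":-0.0229,"dy":0.0392,"dz":0,"roll":0},{"jaw":35,"dx":-0.0229,"dy":0.0392,"dz":0,"roll":0},{"jaw":35,"dx":-0.0229,"dy":0.0392,"dz":0,"roll":0},{"jaw":35,"dx":-0.0229,"dy":0.0392,"dz":0,"roll":0},{"jaw":35,"dx":0,"dy":0,"dz":0,"roll":0},{"jaw":35,"dx":0,"dy":0,"dz":0,"roll":0}]'
python3 - <<'E'
from h import *
print(np.round(env.get_state()["ee_pos"],4),tool([.4797,.1682,.0503]))
f=grab_frame("wrist"); im=f["image"]
cv2.imwrite("pics/w4.png",im[:,:,::-1])
E
```

```text
t: 4.43
ee_pos: [0.5921, 0.358, 0.1613]
ee_rot: [[1.0, 0.001, 0.011], [0.001, -1.0, 0.007], [0.011, -0.007, -1.0]]
ft_force: [2.2, -0.3, -1.2]
opening: 0.482
t: 5.27
ee_pos: [0.4783, 0.1668, 0.1533]
ee_rot: [[1.0, -0.0, -0.002], [-0.0, -1.0, -0.0], [-0.002, 0.0, -1.0]]
ft_force: [0.2, 0.0, -2.9]
opening: 0.477
[0.4783 0.1668 0.1533] [ 0.00267461 -0.00230562  0.1717104 ]
```

View pics/w4.png

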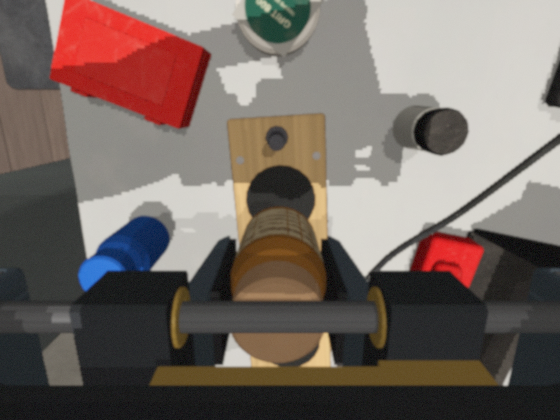

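The jar hangs upright in the jaws at (279,280) and pad_1 is at (281,198). I'll descend.

```bash
python3 -c "
from h import *
f=grab_frame('wrist'); print(ray(f,281,198,.015),'pot',ray(f,440,131,.066),'tin',ray(f,277,9,.027))"
python3 -m crank '[{"jaw":35,"dx":0.001,"dy":-0.001,"dz":0.05,"roll":0},{"jaw":35,"dx":0,"dy":0,"dz":0.05,"roll":0},{"jaw":35,"dx":0,"dy":0,"dz":0.04,"roll":0},{"jaw":35,"dx":0,"dy":0,"dz":0.02,"roll":0},{"jaw":35,"dx":0,"dy":0,"dz":0.008,"roll":0},{"jaw":35,"dx":0,"dy":0,"dz":0.002,"roll":0},{"jaw":35,"dx":0,"dy":0,"dz":0,"roll":0},{"jaw":35,"dx":0,"dy":0,"dz":0,"roll":0},{"jaw":35,"dx":0,"dy":0,"dz":0,"roll":0}]'
```

```text
[0.48245597 0.1695914 ] pot [0.59579118 0.2316212 ] tin [0.47910719 0.31899037]
t: 6.12
ee_pos: [0.481, 0.1689, 0.053]
ee_rot: [[1.0, 0.002, 0.002], [0.002, -1.0, 0.001], [0.002, -0.001, -1.0]]
ft_force: [0.3, -0.4, -2.7]
opening: 0.48
```

```bash
python3 -m crank '[{"jaw":35,"dx":0,"dy":0,"dz":0.004,"roll":0},{"jaw":35,"dx":0,"dy":0,"dz":0.0015,"roll":0},{"jaw":35,"dx":0,"dy":0,"dz":0,"roll":0},{"jaw":35,"dx":0,"dy":0,"dz":0,"roll":0}]' && python3 -m crank '[{"jaw":55,"dx":0,"dy":0,"dz":0,"roll":0},{"jaw":65,"dx":0,"dy":0,"dz":0,"roll":0},{"jaw":80,"dx":0,"dy":0,"dz":0,"roll":0},{"jaw":91,"dx":0,"dy":0,"dz":0,"roll":0},{"jaw":91,"dx":0,"dy":0,"dz":-0.03,"roll":0},{"jaw":91,"dx":0,"dy":0,"dz":-0.06,"roll":0},{"jaw":91,"dx":0,"dy":0,"dz":-0.06,"roll":0},{"jaw":91,"dx":0,"dy":0,"dz":-0.06,"roll":0},{"jaw":91,"dx":0,"dy":0,"dz":0,"roll":0}]' && python3 -m crank '[{"jaw":91,"dx":0.0325,"dy":-0.0177,"dz":0,"roll":0},{"jaw":91,"dx":0.0325,"dy":-0.0177,"dz":0,"roll":0},{"jaw":91,"dx":0.0325,"dy":-0.0177,"dz":0,"roll":0},{"jaw":91,"dx":0.0325,"dy":-0.0177,"dz":0,"roll":0},{"jaw":91,"dx":0.0325,"dy":-0.0177,"dz":0,"roll":0},{"jaw":91,"dx":0.0325,"dy":-0.0177,"dz":0,"roll":0},{"jaw":91,"dx":0,"dy":0,"dz":0,"roll":0},{"jaw":91,"dx":0,"dy":0,"dz":0,"roll":0}]'
python3 - <<'E'
from h import *
print(np.round(env.get_state()["ee_pos"],4),tool([.598,.2325,.014]))
E
```

```text
t: 6.45
ee_pos: [0.4805, 0.1685, 0.0492]
ee_rot: [[1.0, 0.001, 0.001], [0.001, -1.0, 0.0], [0.001, -0.0, -1.0]]
ft_force: [-0.2, -0.4, 2.9]
opening: 0.484
t: 7.2
ee_pos: [0.4842, 0.1698, 0.1817]
ee_rot: [[1.0, 0.001, 0.014], [0.001, -1.0, 0.005], [0.014, -0.005, -1.0]]
ft_force: [1.4, -0.2, 0.8]
opening: 0.997
t: 7.87
ee_pos: [0.5971, 0.2325, 0.1733]
ee_rot: [[1.0, 0.002, -0.002], [0.002, -1.0, -0.001], [-0.002, 0.001, -1.0]]
ft_force: [0.0, 0.2, 0.7]
opening: 0.997
[0.5971 0.2325 0.1733] [ 2.03060099e-03 -1.43668669e-04  2.65526039e-01]
```

```bash
python3 -m crank '[{"jaw":91,"dx":0.001,"dy":0,"dz":0.06,"roll":0},{"jaw":91,"dx":0,"dy":0,"dz":0.06,"roll":0},{"jaw":91,"dx":0,"dy":0,"dz":0.06,"roll":0},{"jaw":91,"dx":0,"dy":0,"dz":0.05,"roll":0},{"jaw":91,"dx":0,"dy":0,"dz":0.025,"roll":0},{"jaw":91,"dx":0,"dy":0,"dz":0.008,"roll":0},{"jaw":91,"dx":0,"dy":0,"dz":0,"roll":0},{"jaw":91,"dx":0,"dy":0,"dz":0,"roll":0}]' && python3 -m crank '[{"jaw":28,"dx":0,"dy":0,"dz":0,"roll":0},{"jaw":28,"dx":0,"dy":0,"dz":0,"roll":0},{"jaw":28,"dx":0,"dy":0,"dz":0,"roll":0},{"jaw":28,"dx":0,"dy":0,"dz":0,"roll":0},{"jaw":28,"dx":0,"dy":0,"dz":0,"roll":0},{"jaw":28,"dx":0,"dy":0,"dz":0,"roll":0},{"jaw":28,"dx":0,"dy":0,"dz":0,"roll":0},{"jaw":28,"dx":0,"dy":0,"dz":0,"roll":0},{"jaw":28,"dx":0,"dy":0,"dz":0,"roll":0}]' && python3 -m crank '[{"jaw":28,"dx":0,"dy":0,"dz":-0.03,"roll":0},{"jaw":28,"dx":0,"dy":0,"dz":-0.06,"roll":0},{"jaw":28,"dx":0,"dy":0,"dz":-0.06,"roll":0},{"jaw":28,"dx":0,"dy":0,"dz":-0.06,"roll":0},{"jaw":28,"dx":0,"dy":0,"dz":-0.03,"roll":0},{"jaw":28,"dx":0,"dy":0,"dz":0,"roll":0},{"jaw":28,"dx":0,"dy":0,"dz":0,"roll":0}]'
python3 - <<'E'
from h import *
s=env.get_state();print(np.round(s["ee_pos"],4),tool([.4843,.0924,s["ee_pos"][2]]))
f=grab_frame("wrist"); cv2.imwrite("pics/w5.png",f["image"][:,:,::-1])
E
```

```text
t: 8.53
ee_pos: [0.5978, 0.2324, 0.0179]
ee_rot: [[1.0, 0.001, 0.001], [0.001, -1.0, 0.001], [0.001, -0.001, -1.0]]
ft_force: [-0.2, 0.3, 0.4]
opening: 0.994
t: 9.28
ee_pos: [0.5976, 0.2323, 0.0168]
ee_rot: [[1.0, 0.001, 0.0], [0.001, -1.0, 0.0], [0.0, -0.0, -1.0]]
ft_force: [0.2, 0.2, 0.2]
opening: 0.413
t: 9.87
ee_pos: [0.5977, 0.2324, 0.1615]
ee_rot: [[1.0, 0.002, 0.002], [0.002, -1.0, 0.001], [0.002, -0.001, -1.0]]
ft_force: [-0.2, 0.4, -0.4]
opening: 0.411
[0.5977 0.2324 0.1615] [-0.1893677   0.23302789 -0.00043945]
```

View pics/w5.png

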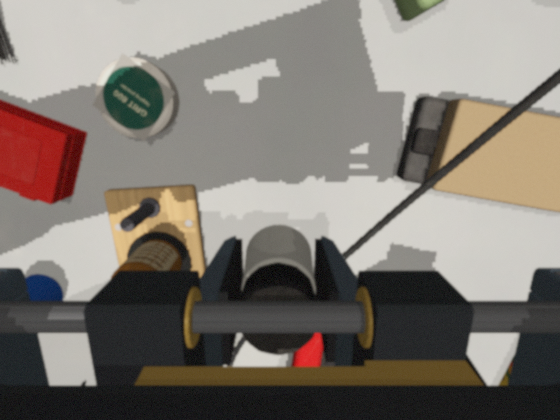

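The pot is held upright at (280,290), and the jar stands on pad_1 by the tall post. I'll carry the pot to pad_2.

```bash
python3 -m crank '[{"jaw":28,"dx":-0.0316,"dy":0.0388,"dz":0,"roll":0},{"jaw":28,"dx":-0.0316,"dy":0.0388,"dz":0,"roll":0},{"jaw":28,"dx":-0.0316,"dy":0.0388,"dz":0,"roll":0},{"jaw":28,"dx":-0.0316,"dy":0.0388,"dz":0,"roll":0},{"jaw":28,"dx":-0.0316,"dy":0.0388,"dz":0,"roll":0},{"jaw":28,"dx":-0.0316,"dy":0.0388,"dz":0,"roll":0},{"jaw":28,"dx":0,"dy":0,"dz":0,"roll":0},{"jaw":28,"dx":0,"dy":0,"dz":0,"roll":0},{"jaw":28,"dx":0,"dy":0,"dz":0,"roll":0}]' && python3 -m crank '[{"jaw":28,"dx":0,"dy":0,"dz":0.05,"roll":0},{"jaw":28,"dx":0,"dy":0,"dz":0.05,"roll":0},{"jaw":28,"dx":0,"dy":0,"dz":0.05,"roll":0},{"jaw":28,"dx":0,"dy":0,"dz":0.04,"roll":0},{"jaw":28,"dx":0,"dy":0,"dz":0.018,"roll":0},{"jaw":28,"dx":0,"dy":0,"dz":0,"roll":0},{"jaw":28,"dx":0,"dy":0,"dz":0,"roll":0},{"jaw":28,"dx":0,"dy":0,"dz":0,"roll":0}]'
python3 - <<'E'
from h import *
s=env.get_state();print(np.round(s["ee_pos"],4),tool([.4843,.0924,.032]))
E
```

```text
t: 10.67
ee_pos: [0.4839, 0.0926, 0.1597]
ee_rot: [[1.0, 0.001, -0.002], [0.001, -1.0, 0.0], [-0.002, -0.0, -1.0]]
ft_force: [0.0, 0.1, -0.6]
opening: 0.416
t: 11.33
ee_pos: [0.4849, 0.0931, 0.0362]
ee_rot: [[1.0, 0.002, 0.001], [0.002, -1.0, 0.0], [0.001, -0.0, -1.0]]
ft_force: [-0.9, -0.6, -0.1]
opening: 0.408
[0.4849 0.0931 0.0362] [-0.00106713  0.00119316  0.00702787]
```

```bash
python3 -m crank '[{"jaw":28,"dx":0,"dy":0,"dz":0.005,"roll":0},{"jaw":28,"dx":0,"dy":0,"dz":0.002,"roll":0},{"jaw":28,"dx":0,"dy":0,"dz":0,"roll":0},{"jaw":28,"dx":0,"dy":0,"dz":0,"roll":0}]' && python3 -m crank '[{"jaw":45,"dx":0,"dy":0,"dz":0,"roll":0},{"jaw":60,"dx":0,"dy":0,"dz":0,"roll":0},{"jaw":75,"dx":0,"dy":0,"dz":0,"roll":0},{"jaw":91,"dx":0,"dy":0,"dz":0,"roll":0},{"jaw":91,"dx":0,"dy":0,"dz":-0.03,"roll":0},{"jaw":91,"dx":0,"dy":0,"dz":-0.06,"roll":0},{"jaw":91,"dx":0,"dy":0,"dz":-0.06,"roll":0},{"jaw":91,"dx":0,"dy":0,"dz":-0.06,"roll":0},{"jaw":91,"dx":0,"dy":0,"dz":-0.05,"roll":0},{"jaw":91,"dx":0,"dy":0,"dz":0,"roll":0}]' && python3 -m crank '[{"jaw":91,"dx":-0.0015,"dy":-0.0535,"dz":0,"roll":0},{"jaw":91,"dx":-0.0015,"dy":-0.0535,"dz":0,"roll":0},{"jaw":91,"dx":-0.0015,"dy":-0.0535,"dz":0,"roll":0},{"jaw":91,"dx":-0.0015,"dy":-0.0535,"dz":0,"roll":0},{"jaw":91,"dx":-0.0015,"dy":-0.0535,"dz":0,"roll":0},{"jaw":91,"dx":-0.0015,"dy":-0.0535,"dz":0,"roll":0},{"jaw":91,"dx":-0.0015,"dy":-0.0535,"dz":0,"roll":0},{"jaw":91,"dx":-0.0015,"dy":-0.0535,"dz":0,"roll":0},{"jaw":91,"dx":0,"dy":0,"dz":0,"roll":0},{"jaw":91,"dx":0,"dy":0,"dz":0,"roll":0}]'
python3 - <<'E'
from h import *
s=env.get_state();print(np.round(s["ee_pos"],4),tool([.478,.432,.01]))
f=grab_frame("wrist"); cv2.imwrite("pics/w6.png",f["image"][:,:,::-1])
E
```

```text
t: 11.67
ee_pos: [0.4841, 0.0925, 0.0321]
ee_rot: [[1.0, 0.001, 0.001], [0.001, -1.0, 0.0], [0.001, -0.0, -1.0]]
ft_force: [0.5, 0.8, -0.3]
opening: 0.41
t: 12.5
ee_pos: [0.4878, 0.0931, 0.1943]
ee_rot: [[1.0, 0.001, 0.013], [0.001, -1.0, 0.002], [0.013, -0.002, -1.0]]
ft_force: [0.2, 0.7, -0.2]
opening: 0.995
t: 13.33
ee_pos: [0.4757, 0.3503, 0.1866]
ee_rot: [[1.0, 0.004, -0.001], [0.004, -1.0, -0.001], [-0.001, 0.001, -1.0]]
ft_force: [0.4, -0.4, -0.9]
opening: 0.997
[0.4757 0.3503 0.1866] [ 0.00474079 -0.13657581  0.29421424]
```

View pics/w6.png

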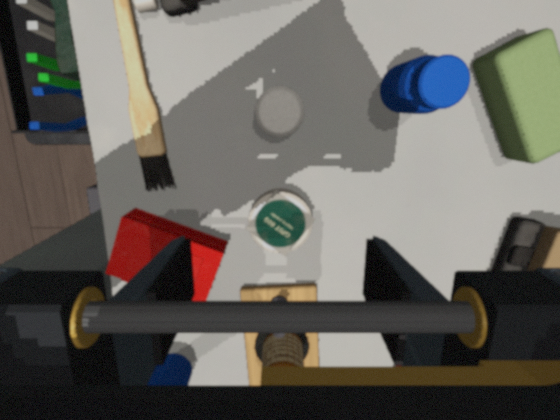

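The plug is at (278,113) and the tin at (280,221), its label a near-square with small corners. The blue decoy at (440,82) stands close to where the gripper body will go.

```bash
python3 - <<'E'
from h import *
f=grab_frame("wrist"); p=ray(f,278,113,.036); t=ray(f,280,221,.027)
print(p,ray(f,278,111,.041),t,"blue",ray(f,442,82,.092),tool([*p,.016]))
E
```

```text
[0.47608238 0.42454129] [0.47608183 0.42625861] [0.47818356 0.32186189] blue [0.59224268 0.44643606] [ 0.00061575 -0.12732332  0.28502708]
```

```bash
python3 -m crank '[{"jaw":91,"dx":0.0005,"dy":-0.0425,"dz":0,"roll":0},{"jaw":91,"dx":0.0005,"dy":-0.0425,"dz":0,"roll":0},{"jaw":91,"dx":0.0005,"dy":-0.0425,"dz":0.0,"roll":0},{"jaw":91,"dx":0,"dy":0,"dz":0,"roll":0},{"jaw":91,"dx":0,"dy":0,"dz":0.06,"roll":0},{"jaw":91,"dx":0,"dy":0,"dz":0.06,"roll":0},{"jaw":91,"dx":0,"dy":0,"dz":0.06,"roll":0},{"jaw":91,"dx":0,"dy":0,"dz":0.06,"roll":0},{"jaw":91,"dx":0,"dy":0,"dz":0.035,"roll":0},{"jaw":91,"dx":0,"dy":0,"dz":0.009,"roll":0}]' && python3 -m crank '[{"jaw":91,"dx":0,"dy":0,"dz":0,"roll":0},{"jaw":91,"dx":0,"dy":0,"dz":0,"roll":0},{"jaw":35,"dx":0,"dy":0,"dz":0,"roll":0},{"jaw":35,"dx":0,"dy":0,"dz":0,"roll":0},{"jaw":35,"dx":0,"dy":0,"dz":0,"roll":0},{"jaw":35,"dx":0,"dy":0,"dz":0,"roll":0},{"jaw":35,"dx":0,"dy":0,"dz":0,"roll":0},{"jaw":35,"dx":0,"dy":0,"dz":0,"roll":0},{"jaw":35,"dx":0,"dy":0,"dz":0,"roll":0},{"jaw":35,"dx":0,"dy":0,"dz":0,"roll":0}]' && python3 -m crank '[{"jaw":35,"dx":0,"dy":0,"dz":-0.03,"roll":0},{"jaw":35,"dx":0,"dy":0,"dz":-0.06,"roll":0},{"jaw":35,"dx":0,"dy":0,"dz":-0.06,"roll":0},{"jaw":35,"dx":0,"dy":0,"dz":-0.06,"roll":0},{"jaw":35,"dx":0,"dy":0,"dz":-0.05,"roll":0},{"jaw":35,"dx":0,"dy":0,"dz":0,"roll":0},{"jaw":35,"dx":0,"dy":0,"dz":0,"roll":0}]'
python3 - <<'E'
from h import *
s=env.get_state();print(np.round(s["ee_pos"],4),tool([.4887,.0167,s["ee_pos"][2]]))
f=grab_frame("wrist"); cv2.imwrite("pics/w7.png",f["image"][:,:,::-1])
E
```

```text
t: 14.27
ee_pos: [0.475, 0.4216, 0.0132]
ee_rot: [[1.0, -0.0, -0.007], [-0.0, -1.0, -0.006], [-0.007, 0.006, -1.0]]
ft_force: [0.9, -0.5, -0.2]
opening: 0.998
t: 15.1
ee_pos: [0.4771, 0.4258, 0.0175]
ee_rot: [[1.0, 0.002, -0.0], [0.002, -1.0, 0.0], [-0.0, -0.0, -1.0]]
ft_force: [-0.1, -0.1, 0.7]
opening: 0.479
t: 15.68
ee_pos: [0.4778, 0.4263, 0.1753]
ee_rot: [[1.0, 0.002, 0.003], [0.002, -1.0, 0.003], [0.003, -0.003, -1.0]]
ft_force: [-0.0, -0.0, -2.0]
opening: 0.48
[0.4778 0.4263 0.1753] [ 0.01708881  0.68274822 -0.00173633]
```

View pics/w7.png

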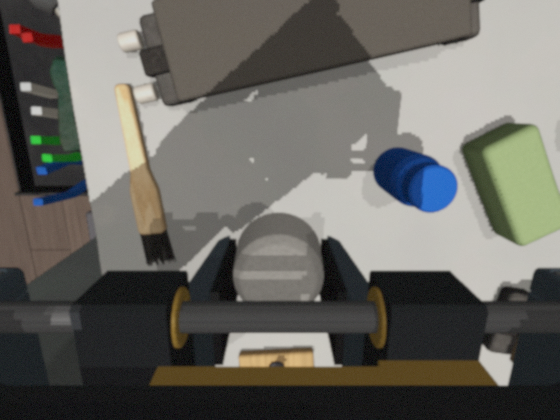

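The plug is held, with its silhouette in columns 233–323 and its far edge at row 213. The opening is smaller than 48 mm, so I'll check its offset in the jaws.

```bash
python3 - <<'E'
from h import *
f=grab_frame("wrist"); e=env.get_state()["ee_pos"]; a=np.linspace(0,2*np.pi,72)
for d in (-.005,0,.005,.01):
  o=[]
  for z in (0,.03):
    q=np.array([proj(f,[e[0]+.024*np.cos(t),e[1]+d+.024*np.sin(t),e[2]-.0175+z]) for t in a]); o+=[q.min(0).round(),q.max(0).round()]
  print(d,o)
E
```

```text
-0.005 [array([235., 221.]), array([318., 297.]), array([228., 240.]), array([324., 326.])]
0 [array([235., 212.]), array([318., 289.]), array([228., 230.]), array([324., 318.])]
0.005 [array([235., 204.]), array([318., 282.]), array([227., 220.]), array([325., 309.])]
0.01 [array([234., 195.]), array([318., 274.]), array([227., 210.]), array([325., 301.])]
```

The plug is centred in the jaws (offset about 0). I'll carry it to pad_3.

```bash
python3 -m crank '[{"jaw":35,"dx":0.0014,"dy":0.0569,"dz":0,"roll":0},{"jaw":35,"dx":0.0014,"dy":0.0569,"dz":0,"roll":0},{"jaw":35,"dx":0.0014,"dy":0.0569,"dz":0,"roll":0},{"jaw":35,"dx":0.0014,"dy":0.0569,"dz":0,"roll":0},{"jaw":35,"dx":0.0014,"dy":0.0569,"dz":0,"roll":0},{"jaw":35,"dx":0.0014,"dy":0.0569,"dz":0,"roll":0},{"jaw":35,"dx":0.0014,"dy":0.0569,"dz":0,"roll":0},{"jaw":35,"dx":0.0014,"dy":0.0569,"dz":0,"roll":0},{"jaw":35,"dx":0.0014,"dy":0.0569,"dz":0,"roll":0},{"jaw":35,"dx":0.0014,"dy":0.0569,"dz":0,"roll":0}]' && python3 -m crank '[{"jaw":35,"dx":0.0014,"dy":0.0569,"dz":0,"roll":0},{"jaw":35,"dx":0.0014,"dy":0.0569,"dz":0,"roll":0},{"jaw":35,"dx":0,"dy":0,"dz":0,"roll":0},{"jaw":35,"dx":0,"dy":0,"dz":0,"roll":0},{"jaw":35,"dx":0,"dy":0,"dz":0.05,"roll":0},{"jaw":35,"dx":0,"dy":0,"dz":0.05,"roll":0},{"jaw":35,"dx":0,"dy":0,"dz":0.05,"roll":0},{"jaw":35,"dx":0,"dy":0,"dz":0.04,"roll":0},{"jaw":35,"dx":0,"dy":0,"dz":0.03,"roll":0},{"jaw":35,"dx":0,"dy":0,"dz":0.01,"roll":0}]' && python3 -m crank '[{"jaw":35,"dx":0,"dy":0,"dz":0,"roll":0},{"jaw":35,"dx":0,"dy":0,"dz":0,"roll":0},{"jaw":35,"dx":0,"dy":0,"dz":0,"roll":0}]'
python3 - <<'E'
from h import *
s=env.get_state();print(np.round(s["ee_pos"],4),tool([.4887,.0167,.0325]))
E
```

```text
t: 16.62
ee_pos: [0.4844, 0.0826, 0.1713]
ee_rot: [[1.0, 0.002, -0.005], [0.002, -1.0, -0.001], [-0.005, 0.001, -1.0]]
ft_force: [0.8, 0.3, -1.7]
opening: 0.477
t: 17.45
ee_pos: [0.4845, 0.0175, 0.0321]
ee_rot: [[1.0, 0.003, -0.009], [0.003, -1.0, 0.0], [-0.009, -0.001, -1.0]]
ft_force: [-12.0, 1.3, 37.5]
opening: 0.476
t: 17.7
ee_pos: [0.4883, 0.0168, 0.0357]
ee_rot: [[1.0, 0.002, 0.001], [0.002, -1.0, 0.0], [0.001, -0.0, -1.0]]
ft_force: [0.8, 0.0, -0.6]
opening: 0.48
[0.4883 0.0168 0.0357] [0.00068541 0.00019341 0.00535951]
```

```bash
python3 -m crank '[{"jaw":35,"dx":0,"dy":0,"dz":0.002,"roll":0},{"jaw":35,"dx":0,"dy":0,"dz":0.001,"roll":0},{"jaw":35,"dx":0,"dy":0,"dz":0,"roll":0},{"jaw":35,"dx":0,"dy":0,"dz":0,"roll":0}]' && python3 -m crank '[{"jaw":35,"dx":0,"dy":0,"dz":0.002,"roll":0},{"jaw":35,"dx":0,"dy":0,"dz":0,"roll":0},{"jaw":35,"dx":0,"dy":0,"dz":0,"roll":0}]'
python3 - <<'E'
from h import *
f=grab_frame("side"); cv2.imwrite("pics/s8.png",cv2.resize(f["image"][150:330,210:390],None,fx=3,fy=3,interpolation=2)[:,:,::-1])
E
```

```text
t: 18.03
ee_pos: [0.488, 0.0161, 0.0338]
ee_rot: [[1.0, 0.001, 0.0], [0.001, -1.0, 0.0], [0.0, -0.0, -1.0]]
ft_force: [0.2, 0.8, -1.0]
opening: 0.485
t: 18.28
ee_pos: [0.4879, 0.0161, 0.0324]
ee_rot: [[1.0, 0.001, 0.0], [0.001, -1.0, 0.0], [0.0, -0.0, -1.0]]
ft_force: [-0.4, 0.2, -1.4]
opening: 0.476
```

View pics/s8.png

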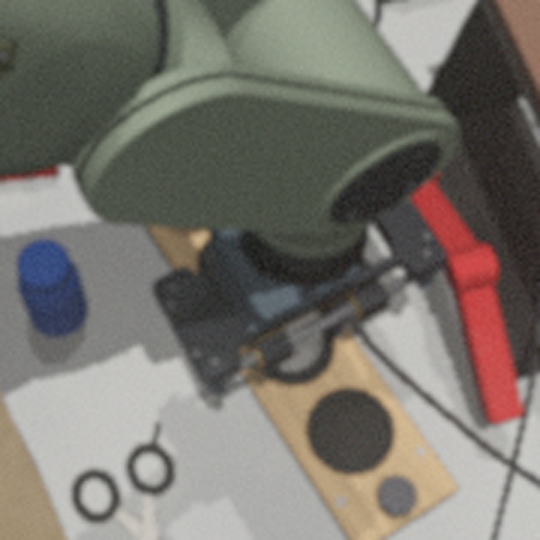

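The arm covers the plug in this view, so it settles nothing. I'll lower until the force shows contact.

```bash
python3 -m crank '[{"jaw":35,"dx":0,"dy":0,"dz":0.002,"roll":0},{"jaw":35,"dx":0,"dy":0,"dz":0,"roll":0},{"jaw":35,"dx":0,"dy":0,"dz":0,"roll":0}]'; python3 -m crank '[{"jaw":35,"dx":0,"dy":0,"dz":0.002,"roll":0},{"jaw":35,"dx":0,"dy":0,"dz":0,"roll":0},{"jaw":35,"dx":0,"dy":0,"dz":0,"roll":0}]'
```

```text
t: 18.58
ee_pos: [0.488, 0.0161, 0.0323]
ee_rot: [[1.0, 0.001, 0.0], [0.001, -1.0, 0.0], [0.0, -0.0, -1.0]]
ft_force: [-2.1, -0.3, 8.1]
opening: 0.476
t: 18.83
ee_pos: [0.488, 0.0161, 0.0322]
ee_rot: [[1.0, 0.001, 0.001], [0.001, -1.0, 0.0], [0.001, -0.0, -1.0]]
ft_force: [-4.1, 0.1, 17.7]
opening: 0.482
```

```bash
python3 -m crank '[{"jaw":55,"dx":0,"dy":0,"dz":-0.004,"roll":0},{"jaw":65,"dx":0,"dy":0,"dz":0,"roll":0},{"jaw":80,"dx":0,"dy":0,"dz":0,"roll":0},{"jaw":91,"dx":0,"dy":0,"dz":0,"roll":0},{"jaw":91,"dx":0,"dy":0,"dz":-0.03,"roll":0},{"jaw":91,"dx":0,"dy":0,"dz":-0.06,"roll":0},{"jaw":91,"dx":0,"dy":0,"dz":-0.06,"roll":0},{"jaw":91,"dx":0,"dy":0,"dz":-0.06,"roll":0},{"jaw":91,"dx":0,"dy":0,"dz":-0.05,"roll":0},{"jaw":91,"dx":0,"dy":0,"dz":0,"roll":0}]' && python3 -m crank '[{"jaw":91,"dx":-0.0017,"dy":-0.0566,"dz":0,"roll":0},{"jaw":91,"dx":-0.0017,"dy":-0.0566,"dz":0,"roll":0},{"jaw":91,"dx":-0.0017,"dy":-0.0566,"dz":0,"roll":0},{"jaw":91,"dx":-0.0017,"dy":-0.0566,"dz":0,"roll":0},{"jaw":91,"dx":-0.0017,"dy":-0.0566,"dz":0,"roll":0},{"jaw":91,"dx":-0.0017,"dy":-0.0566,"dz":0,"roll":0},{"jaw":91,"dx":-0.0017,"dy":-0.0566,"dz":0,"roll":0},{"jaw":91,"dx":-0.0017,"dy":-0.0566,"dz":0,"roll":0},{"jaw":91,"dx":-0.0017,"dy":-0.0566,"dz":0,"roll":0},{"jaw":91,"dx":0,"dy":0,"dz":0,"roll":0}]' && python3 -m crank '[{"jaw":91,"dx":0,"dy":0,"dz":0,"roll":0},{"jaw":91,"dx":0,"dy":0,"dz":0,"roll":0}]'
python3 - <<'E'
from h import *
s=env.get_state();print(np.round(s["ee_pos"],4),tool([.4788,.3217,.005]))
f=grab_frame("wrist"); cv2.imwrite("pics/w9.png",f["image"][:,:,::-1])
for p in [(243,0)]: pass
f=grab_frame("scene"); cv2.imwrite("pics/sc9.png",cv2.resize(f["image"][130:320,220:360],None,fx=3,fy=3,interpolation=2)[:,:,::-1])
E
```

```text
t: 19.67
ee_pos: [0.4916, 0.0162, 0.1943]
ee_rot: [[1.0, 0.001, 0.012], [0.001, -1.0, 0.0], [0.012, -0.0, -1.0]]
ft_force: [0.1, -0.2, 0.4]
opening: 0.998
t: 20.5
ee_pos: [0.4777, 0.3271, 0.1869]
ee_rot: [[1.0, 0.006, -0.001], [0.006, -1.0, 0.003], [-0.001, -0.003, -1.0]]
ft_force: [0.7, 1.0, 0.2]
opening: 0.998
t: 20.67
ee_pos: [0.4778, 0.321, 0.1873]
ee_rot: [[1.0, 0.002, -0.002], [0.002, -1.0, -0.002], [-0.002, 0.002, -1.0]]
ft_force: [0.6, 0.4, 0.3]
opening: 1.003
[0.4778 0.321  0.1873] [ 0.00221672 -0.00166508  0.30390157]
```

View pics/sc9.png

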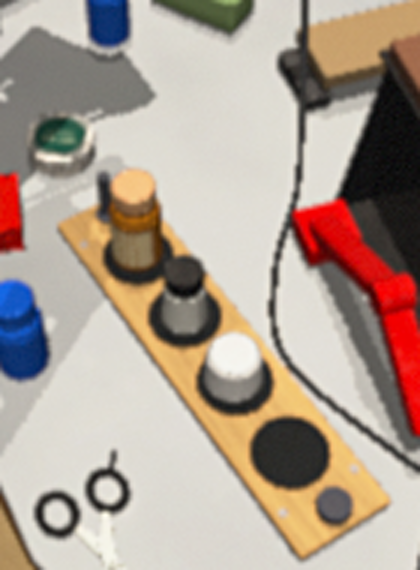

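The jar, pot and plug stand centred on pads 1–3 at crop (136,220), (184,300) and (234,375). The red box may sit close to the left finger at the tin, so I'll zoom on the earlier wrist picture to check the box and the label.

```bash
python3 - <<'E'
from h import *
a=cv2.imread("pics/w6.png")[170:310,100:330]; cv2.imwrite("pics/tin.png",cv2.resize(a,None,fx=3.4,fy=3.4,interpolation=2))
b=cv2.cvtColor(cv2.imread("pics/scene0.png"),cv2.COLOR_BGR2HSV); m=(((b[...,0]<8)|(b[...,0]>172))&(b[...,1]>150)).astype(np.uint8); m[:170]=0;m[230:]=0;m[:,:180]=0;m[:,235:]=0
c=max(cv2.findContours(m,0,2)[0],key=cv2.contourArea); q=cv2.approxPolyDP(c,2.5,True)[:,0]
f=grab_frame("scene")
for p in q: print(p,[np.round(ray(f,*p,z),3).tolist() for z in (0,.03)])
E
```

```text
[225 189] [[0.426, 0.317], [0.418, 0.291]]
[187 192] [[0.327, 0.359], [0.323, 0.332]]
[190 216] [[0.304, 0.275], [0.301, 0.251]]
[226 212] [[0.395, 0.24], [0.388, 0.217]]
```

View pics/tin.png

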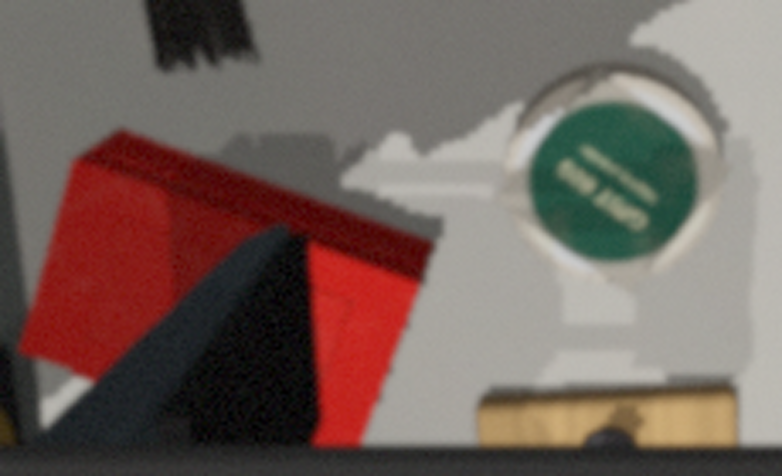

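The tin's label corners point about along world x and y (text slopes 37°), and the box corner lies near the left finger. A roll of 37° puts the jaws on the flat sides and clear of the box.

```bash
python3 -m crank '[{"jaw":91,"dx":0.0015,"dy":-0.001,"dz":0,"roll":0},{"jaw":91,"dx":0,"dy":0,"dz":0,"roll":0.0171},{"jaw":91,"dx":0,"dy":0,"dz":0,"roll":0.0171},{"jaw":91,"dx":0,"dy":0,"dz":0,"roll":0.0171},{"jaw":91,"dx":0,"dy":0,"dz":0,"roll":0.0171},{"jaw":91,"dx":0,"dy":0,"dz":0,"roll":0.0171},{"jaw":91,"dx":0,"dy":0,"dz":0,"roll":0.0171},{"jaw":91,"dx":0,"dy":0,"dz":0,"roll":0},{"jaw":91,"dx":0,"dy":0,"dz":0,"roll":0}]' && python3 -m crank '[{"jaw":91,"dx":0,"dy":0,"dz":0.06,"roll":0},{"jaw":91,"dx":0,"dy":0,"dz":0.06,"roll":0},{"jaw":91,"dx":0,"dy":0,"dz":0.06,"roll":0},{"jaw":91,"dx":0,"dy":0,"dz":0.05,"roll":0},{"jaw":91,"dx":0,"dy":0,"dz":0.03,"roll":0},{"jaw":91,"dx":0,"dy":0,"dz":0.015,"roll":0},{"jaw":91,"dx":0,"dy":0,"dz":0.01,"roll":0},{"jaw":91,"dx":0,"dy":0,"dz":0.005,"roll":0},{"jaw":91,"dx":0,"dy":0,"dz":0,"roll":0},{"jaw":91,"dx":0,"dy":0,"dz":0,"roll":0}]'; python3 -c "
from h import *
print(tool([.4788,.3217,.005]))"
```

```text
t: 21.57
ee_pos: [0.4793, 0.3217, 0.1886]
ee_rot: [[0.801, -0.598, 0.0], [-0.598, -0.801, 0.0], [0.0, -0.0, -1.0]]
ft_force: [-0.1, 0.1, 0.0]
opening: 1.0
t: 22.4
ee_pos: [0.48, 0.3229, 0.0157]
ee_rot: [[0.8, -0.599, 0.002], [-0.599, -0.8, 0.001], [0.001, -0.002, -1.0]]
ft_force: [0.9, -0.1, 0.7]
opening: 0.997
[-0.00046565  0.0027989   0.01779832]
```

```bash
python3 -m crank '[{"jaw":91,"dx":0,"dy":0.002,"dz":0.007,"roll":0},{"jaw":91,"dx":0,"dy":0,"dz":0.006,"roll":0},{"jaw":91,"dx":0,"dy":0,"dz":0.003,"roll":0},{"jaw":91,"dx":0,"dy":0,"dz":0,"roll":0},{"jaw":91,"dx":0,"dy":0,"dz":0,"roll":0}]' && python3 -m crank '[{"jaw":55,"dx":0,"dy":0,"dz":0,"roll":0},{"jaw":55,"dx":0,"dy":0,"dz":0,"roll":0},{"jaw":55,"dx":0,"dy":0,"dz":0,"roll":0},{"jaw":55,"dx":0,"dy":0,"dz":0,"roll":0},{"jaw":55,"dx":0,"dy":0,"dz":0,"roll":0},{"jaw":55,"dx":0,"dy":0,"dz":0,"roll":0},{"jaw":55,"dx":0,"dy":0,"dz":0,"roll":0}]' && python3 -m crank '[{"jaw":55,"dx":0,"dy":0,"dz":-0.03,"roll":0},{"jaw":55,"dx":0,"dy":0,"dz":-0.06,"roll":0},{"jaw":55,"dx":0,"dy":0,"dz":-0.06,"roll":0},{"jaw":55,"dx":0,"dy":0,"dz":-0.06,"roll":0},{"jaw":55,"dx":0,"dy":0,"dz":-0.06,"roll":0},{"jaw":55,"dx":0,"dy":0,"dz":0,"roll":0},{"jaw":55,"dx":0,"dy":0,"dz":0,"roll":0}]'
python3 -c "
from h import *
s=env.get_state();print(s['joint_pos'],tool([.4934,-.059,s['ee_pos'][2]]))"
```

```text
t: 22.82
ee_pos: [0.4784, 0.3213, 0.0048]
ee_rot: [[0.8, -0.6, -0.0], [-0.6, -0.8, -0.0], [-0.0, 0.0, -1.0]]
ft_force: [0.2, -0.3, -0.3]
opening: 0.996
t: 23.4
ee_pos: [0.4784, 0.3214, 0.0049]
ee_rot: [[0.8, -0.6, 0.0], [-0.6, -0.8, 0.0], [-0.0, -0.0, -1.0]]
ft_force: [-0.1, -0.2, 0.2]
opening: 0.695
t: 23.98
ee_pos: [0.4794, 0.322, 0.169]
ee_rot: [[0.8, -0.6, 0.004], [-0.6, -0.8, 0.003], [0.002, -0.005, -1.0]]
ft_force: [-0.2, 0.5, -1.9]
opening: 0.696
[3.27461190e+01 2.01825692e+01 9.35752452e+01 4.90228068e-04
 6.59543555e+01 6.95960660e+01] [ 0.39949286  0.49410937 -0.00163108]
```

```bash
python3 -m crank '[{"jaw":55,"dx":0.04,"dy":0.0494,"dz":0,"roll":0},{"jaw":55,"dx":0.04,"dy":0.0494,"dz":0,"roll":0},{"jaw":55,"dx":0.04,"dy":0.0494,"dz":0,"roll":0},{"jaw":55,"dx":0.04,"dy":0.0494,"dz":0,"roll":0},{"jaw":55,"dx":0.04,"dy":0.0494,"dz":0,"roll":0},{"jaw":55,"dx":0.04,"dy":0.0494,"dz":0,"roll":0},{"jaw":55,"dx":0.04,"dy":0.0494,"dz":0,"roll":0},{"jaw":55,"dx":0.04,"dy":0.0494,"dz":0,"roll":0},{"jaw":55,"dx":0.04,"dy":0.0494,"dz":0,"roll":0},{"jaw":55,"dx":0.04,"dy":0.0494,"dz":0,"roll":0}]' && python3 -m crank '[{"jaw":55,"dx":0,"dy":0,"dz":0,"roll":0},{"jaw":55,"dx":0,"dy":0,"dz":0,"roll":0},{"jaw":55,"dx":0,"dy":0,"dz":0,"roll":0}]' && python3 -m crank '[{"jaw":55,"dx":0,"dy":0,"dz":0.05,"roll":0},{"jaw":55,"dx":0,"dy":0,"dz":0.05,"roll":0},{"jaw":55,"dx":0,"dy":0,"dz":0.05,"roll":0},{"jaw":55,"dx":0,"dy":0,"dz":0.035,"roll":0},{"jaw":55,"dx":0,"dy":0,"dz":0.025,"roll":0},{"jaw":55,"dx":0,"dy":0,"dz":0.015,"roll":0},{"jaw":55,"dx":0,"dy":0,"dz":0,"roll":0},{"jaw":55,"dx":0,"dy":0,"dz":0,"roll":0}]'
python3 -c "
from h import *
s=env.get_state();print(tool([.4934,-.059,.0199]))"
```

```text
t: 24.82
ee_pos: [0.4909, -0.0614, 0.1648]
ee_rot: [[0.8, -0.6, -0.004], [-0.6, -0.8, 0.001], [-0.004, 0.002, -1.0]]
ft_force: [0.3, 0.6, -1.5]
opening: 0.7
t: 25.07
ee_pos: [0.4916, -0.0594, 0.1653]
ee_rot: [[0.8, -0.6, -0.003], [-0.6, -0.8, 0.001], [-0.003, 0.001, -1.0]]
ft_force: [-0.5, 0.2, -1.1]
opening: 0.697
t: 25.73
ee_pos: [0.4927, -0.0588, 0.0317]
ee_rot: [[0.801, -0.598, -0.001], [-0.598, -0.801, 0.0], [-0.001, 0.0, -1.0]]
ft_force: [-0.5, -0.4, 0.1]
opening: 0.701
[ 0.00111007 -0.00040631  0.01973382]
```

Lower gently to contact.

```bash
python3 -m crank '[{"jaw":55,"dx":0.001,"dy":0,"dz":0.008,"roll":0},{"jaw":55,"dx":0,"dy":0,"dz":0.006,"roll":0},{"jaw":55,"dx":0,"dy":0,"dz":0.003,"roll":0},{"jaw":55,"dx":0,"dy":0,"dz":0,"roll":0},{"jaw":55,"dx":0,"dy":0,"dz":0,"roll":0}]'; python3 -m crank '[{"jaw":55,"dx":0,"dy":0,"dz":0.002,"roll":0},{"jaw":55,"dx":0,"dy":0,"dz":0,"roll":0},{"jaw":55,"dx":0,"dy":0,"dz":0,"roll":0}]'
```

```text
t: 26.15
ee_pos: [0.4933, -0.0602, 0.0219]
ee_rot: [[0.8, -0.6, 0.0], [-0.6, -0.8, 0.0], [0.0, -0.0, -1.0]]
ft_force: [-0.8, -0.0, -1.5]
opening: 0.696
t: 26.4
ee_pos: [0.4932, -0.0601, 0.0205]
ee_rot: [[0.8, -0.6, 0.0], [-0.6, -0.8, 0.0], [0.0, -0.0, -1.0]]
ft_force: [0.0, -1.7, -1.3]
opening: 0.699
```

```bash
python3 -m crank '[{"jaw":67,"dx":0,"dy":0,"dz":0.001,"roll":0},{"jaw":75,"dx":0,"dy":0,"dz":0,"roll":0},{"jaw":85,"dx":0,"dy":0,"dz":0,"roll":0},{"jaw":91,"dx":0,"dy":0,"dz":0,"roll":0},{"jaw":91,"dx":0,"dy":0,"dz":-0.03,"roll":0},{"jaw":91,"dx":0,"dy":0,"dz":-0.06,"roll":0},{"jaw":91,"dx":0,"dy":0,"dz":-0.06,"roll":0},{"jaw":91,"dx":0,"dy":0,"dz":-0.06,"roll":0},{"jaw":91,"dx":0,"dy":0,"dz":-0.06,"roll":0},{"jaw":91,"dx":0,"dy":0,"dz":0,"roll":0}]' && python3 -m crank '[{"jaw":91,"dx":-0.039,"dy":-0.052,"dz":-0.005,"roll":0},{"jaw":91,"dx":-0.039,"dy":-0.052,"dz":-0.005,"roll":0},{"jaw":91,"dx":-0.039,"dy":-0.052,"dz":-0.005,"roll":0},{"jaw":91,"dx":-0.039,"dy":-0.052,"dz":-0.005,"roll":0},{"jaw":91,"dx":-0.039,"dy":-0.052,"dz":-0.005,"roll":0},{"jaw":91,"dx":-0.039,"dy":-0.052,"dz":-0.005,"roll":0},{"jaw":91,"dx":-0.039,"dy":-0.052,"dz":-0.005,"roll":0},{"jaw":91,"dx":-0.039,"dy":-0.052,"dz":-0.005,"roll":0},{"jaw":91,"dx":-0.039,"dy":-0.052,"dz":-0.005,"roll":0},{"jaw":91,"dx":-0.039,"dy":-0.052,"dz":-0.005,"roll":0}]' && python3 -m crank '[{"jaw":91,"dx":0,"dy":0,"dz":0,"roll":0},{"jaw":91,"dx":0,"dy":0,"dz":0,"roll":0},{"jaw":91,"dx":0,"dy":0,"dz":0,"roll":0},{"jaw":91,"dx":0,"dy":0,"dz":0,"roll":0},{"jaw":91,"dx":0,"dy":0,"dz":0,"roll":0},{"jaw":91,"dx":0,"dy":0,"dz":0,"roll":0}]'
python3 - <<'E'
from h import *
P=[(.4797,.1682),(.4843,.0924),(.4887,.0167),(.4934,-.059)]; T=[.107,.081,.056,.042]
o=[]
for n,(a,b,c,d) in dict(scene=(110,320,225,355),side=(110,340,230,365)).items():
    f=grab_frame(n); im=cv2.resize(f["image"][a:b,c:d],(400,int(400*(b-a)/(d-c))),interpolation=2)[:,:,::-1].copy(); k=400/(d-c)
    for p,t in zip(P,T):
        for z in (.015,t):
            q=(proj(f,[*p,z])-[c,a])*k; cv2.circle(im,tuple(int(v) for v in q),2,(255,0,255),-1)
    o.append(im[:590])
h=min(i.shape[0] for i in o); cv2.imwrite("pics/final.png",np.hstack([i[-h:] for i in o])); print([i.shape for i in o])
E
```

```text
t: 27.23
ee_pos: [0.4975, -0.0607, 0.1891]
ee_rot: [[0.8, -0.6, 0.015], [-0.6, -0.8, -0.002], [0.013, -0.007, -1.0]]
ft_force: [1.3, -0.4, 0.1]
opening: 0.995
t: 28.07
ee_pos: [0.4925, 0.3318, 0.2115]
ee_rot: [[0.8, -0.599, -0.0], [-0.599, -0.8, -0.0], [-0.0, 0.0, -1.0]]
ft_force: [0.3, -0.2, 0.1]
opening: 0.998
t: 28.57
ee_pos: [0.4932, 0.3287, 0.212]
ee_rot: [[0.799, -0.601, 0.0], [-0.601, -0.799, -0.0], [0.0, 0.0, -1.0]]
ft_force: [0.3, -0.3, -0.2]
opening: 0.998
[(590, 400, 3), (590, 400, 3)]
```

View pics/final.png

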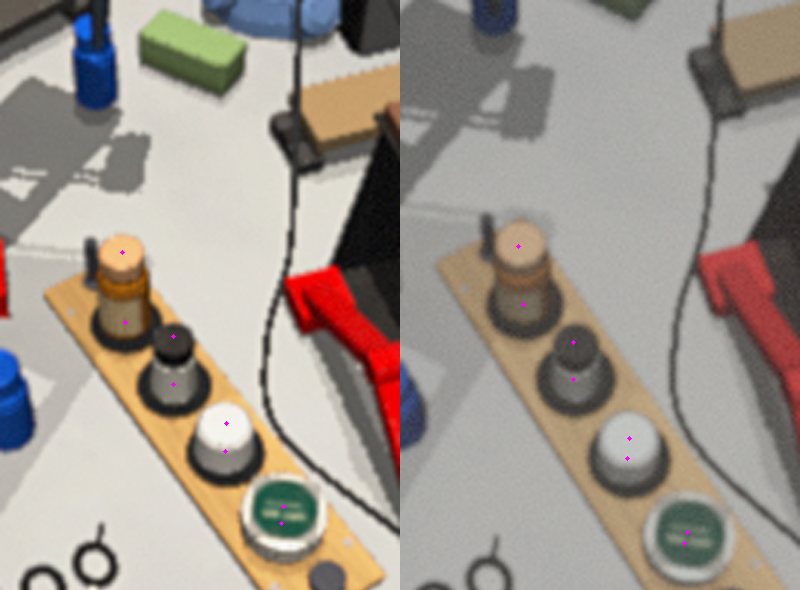

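Both views show all four supplies upright on their pads. The predicted top centres (magenta) fall on the tops within a few mm: jar (122,252), pot (174,337), plug (226,423), tin (282,506). I'll hand in.

```bash
python3 -c "
from bench import env
print(env.finish_job())"
```

```text
the job is handed in; nothing more can be done
None
```

I put all four supplies back on the stand and handed the job in at about 29 s of the 102 s. From the short post to the tall post the pads carry the tin, plug, pot and jar. No verdict is reported at hand-in.

**Last checks:** The final scene and side views show all four upright, with their tops within a few mm of the pad centres (limit 14 mm). This was judged by eye against projected marks. The gripper was open, clear of everything and well above the row.

**What did not go smoothly:**
- My first move command was refused for incomplete rows, and nothing moved.
- The plug touched its pad early with a wrist force of about 38 N while the arm settled. I then lowered it gently until it made contact again before letting go. This was far below the 120 N wrist limit.
- The jaw opening on the plug read about 44 mm, though the plug is 48 mm across. A check of its outline still showed it centred in the jaws.
- Early estimates of the plug's position disagreed by about 1 cm between views. I used the close wrist view, and the grasp confirmed it.

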